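Dock the tin crate on the ramped ledge

ROBOT

A 6-joint arm with a two-finger parallel gripper is mounted at the origin on the work surface. World frame = base frame: x ahead of the robot, y to its left, z up, the work surface at z = 0. Lengths are in m, angles in rad, forces in N, time in s.
With the tool pointing down it reaches from about 0.35 to 0.85 m from the base axis. Payload 8.1 kg.
Tool frame: the origin (TCP) lies on the mounting face of the last link; the fingertips stand 186 mm ahead of it and the grasp point (between the pads) lies 167 mm ahead of it; z points along the fingers, y is the line along which they close (so a half turn about z gives the same grasp; the last joint's range is limited). The gripper opens to 93 mm and grips with 3 to 60 N. Pads are 15 mm wide; open, the fingers measure 128 mm over their backs; the gripper's body (75 mm by 188 mm) begins 65 mm behind the grasp point.
Start: joints at [-1.222, 0.13, 1.488, -0, 1.523, -0.085], TCP at [0.252, -0.544, 0.405] pointing down, gripper open.
Joint ranges: [-2.96, 2.96], [-0.89, 2.26], [0.02, 2.5], [-1.34, 4.48], [0, 2.73], [-2.66, 2.66]. Speed limits (rad/s): [2.39, 2.39, 2.79, 3.14, 3.14, 3.14].

INTERFACE

Orientations are given as a rotation vector (axis times angle).
In Python, from plant import read_state, read_camera, camera_params, close_job gives the robot as it stands. The module is installed in compiled form; this text tells all that it offers.
- The arm moves only by the tool servo_tool, never from a script. Its argument "increments" is a list of rows, each an object with "slide": the shift along the tool's x, y, z in mm, a list of three; "dr": the turn, a rotation vector about the tool's x, y, z in rad, a list of three; "jaw": the closure, from 0 (fully open) to 1 (shut). In form: [{"slide": [x, y, z], "dr": [ax, ay, az], "jaw": jaw}, ...]. A call has 1 to 20 rows; each row is the pose to reach, as a shift and turn from the pose commanded when the call began, along the tool's axes at that moment; what a row does not reach only later rows make up. A row lasts 1/10 s, in which the tool goes at most 50 mm and 8.59 degrees, less where a joint would pass 70% of its speed; a pose out of reach is approached as far as the arm can. A call with a gripper value outside its range is refused whole. The fingers move at their own pace and stop on an object; "force" is the grip in N (left out, the last holds). Time passes only in rows, so rows that repeat a pose let the fingers close. It gives the time, the measured TCP pose, the force, the opening and the grip force at its end, in the units of the state.
- read_state(): the state, without advancing time (a new reading comes with each control period).
- read_camera(name): name is "scene" or "top" or "wrist"; returns (picture, depth): 420x560x3 uint8, red, green, blue; 420x560 float32, m along the optical axis (not along the pixel's ray), 0 where there is no reading.
- camera_params(name): a dict with "fx", "fy", "cx", "cy" (pixels), "rvec" (rotation vector, rad) and "tvec" (3), from world to camera coordinates, as OpenCV has them. Camera axes: x right, y down, z forward; pixel columns grow to the right and rows downward; lengths in m; the calibration is good to about 2 mm. The wrist camera is an equidistant fisheye: a pixel r from the principal point sees the ray r / f radians off the axis. A picture is of the moment at which its call begins: read the wrist's pose just before it. camera_params takes no time and is no camera call; for the wrist camera it gives the pose at the moment of the call.
- close_job(): hands the job in; it is judged then, once.
The state is a dict: "t": time; "q": joint angles; "dq": joint speeds; "joint_torque": joint torques, N m; "tool_pos": TCP position; "orientation": TCP orientation; "force": force on the tool from outside, world axes, zero at the start; "wrist_torque": the same for the moment, N m; "opening": finger opening in m; "gripper_force": force on a finger pad.
Only numpy, scipy, OpenCV 4.12 (cv2) and the standard library are available. Lean on these libraries where they do the work, as an engineer would, in place of code of your own. Each camera call takes 0.05 s, during which the arm holds its last target. There are 200 camera calls.

TASK

Push the wooden crate of tins up the ramp of the steel ledge, sliding it and not lifting it, until its trailing edge drops behind the yellow lip, then press it home against the rubber-faced stop with a gentle but firm push of about 10 N for about a second, and let go. The stop must not take more than 15 N nor the crate any push over 25 N; leave the funnel, the ramekin and the scraper where they are.

Things in the scene. Friction and masses are not known exactly. Their poses are not given: they have to be found in the camera images.
- ledge: Fixed galvanized ledge with a ramp, lip and bay. Origin: on the table, on the centre line, under the lip's inner (bay-side) face; x points up the ramp into the bay, z up. The ramp climbs from table height at x = -126 mm to 28 mm at x = -6 mm (13 degrees). The channel between its side walls is 138 mm wide (y = -69 to 69); the fixed end plate at x = 190 is 60 mm high.
- ramp_foot (a point): Foot of the ramp on the centre line, at table height (x = -126 mm of the ledge). The side walls stand 12 mm above the ramp; short 12 mm high flares widen the mouth to about 165 mm, 36 mm before the foot.
- lip_top (a point): Middle of the flat top of the yellow lip, 28 mm above the table; the lip is 6 mm thick along x (ledge x = -6 to 0), as wide as the channel. The bay floor behind it is 10 mm lower.
- bay (a point): A point on the level bay floor, 18 mm above the table, 60 mm behind the lip's inner face, on the centre line; side walls here reach 40 mm above the table. Beyond it a rubber-faced stop (100 mm wide, 23 to 49 mm above the table) faces the lip, 112 to 137 mm from the lip's inner face: set anew each time, not measured, to be found by feel. Its rubber springs back.
- crate: Loose open wooden crate, two closed red-lidded tins fixed in it. Origin: centre of the underside; x length, y width, z up. 110 mm (x) by 130 mm (y), walls 45 mm high, 5 mm thick, tins to 60 mm; 0.4 to 0.85 kg; waxed, slides at friction about 0.3. It starts on the table before the ramp's foot, x within 0.35 rad of the ledge's x, up to 50 mm off its centre line. It has 4 mm to spare each side in the channel.
- pad (a joint): How far the rubber face of the bay's stop is squeezed, in m: 0 untouched, growing 1 mm per 6 N, at most 8 mm. It tells nothing of where the stop stands.
- funnel: Loose blue plastic funnel standing mouth down, 100 mm wide, 100 mm tall, with a small tab at the rim; origin at the centre of its underside. Leave it alone.
- ramekin: Loose white porcelain ramekin, 84 mm wide, 42 mm tall; origin at the centre of its underside. Leave it alone.
- scraper: Loose cast aluminium scraper lying flat, 190 mm long (x from -80 to 110 mm), blade 90 mm wide at the +x end, 14 mm high; origin on its underside, x along its handle towards the blade. Leave it alone.
Mind the look-alikes: they are no part of the job. Several things have the shape of the crate; the one meant has the colours described above.

How it is judged:
On the way, in this order (a step that is already met when the one before it is completed fails the run):
1. the crate is climbing the ramp, nose up, between the side walls (angle between crate's own z axis and vertical above 0.12 rad and x of crate in the frame of ledge between -0.16 and -0.02 m and y of crate in the frame of ledge between -0.02 and 0.02 m), for 0.1 s.
2. with its trailing edge dropped behind the lip and lying flat in the bay, the crate is pressed home against the stop, squeezing its rubber by more than 1 mm (about 6 N) for 0.3 s (x of crate in the frame of ledge between 0.0545 and 0.088 m and y of crate in the frame of ledge between -0.008 and 0.008 m and z of crate in the frame of ledge between 0.014 and 0.0205 m and angle between crate's own z axis and vertical below 0.03 rad and value of joint pad above 0.001 m), for 0.3 s.
At the end, for the whole second after the job is handed in: The crate lies flat (within 0.03 rad) on the bay floor, its trailing edge behind the lip's inner face and its side faces between the walls, at rest and untouched by the robot (x of crate in the frame of ledge between 0.0545 and 0.088 m and y of crate in the frame of ledge between -0.008 and 0.008 m and z of crate in the frame of ledge between 0.014 and 0.0205 m and angle between crate's own z axis and vertical below 0.03 rad and linear speed of crate below 0.01 m/s and contact force between each of the fingers, the arm and crate below 0.2 N).
It fails at once if the stop is pressed too hard: its rubber is squeezed by more than 2.5 mm (15 N) (value of joint pad above 0.0025 m).
It fails at once if the robot pushes on the crate with more than 25 N (contact force between any of the fingers, the arm and crate above 25 N).
It fails at once if the crate is lifted: the centre of its underside comes more than 45 mm above the table (the lip is 28 mm high) (z of crate in the frame of ledge above 0.045 m).
It fails at once if the funnel, the ramekin or the scraper is moved more than 15 mm (distance of any of funnel, ramekin, scraper from where it was at the start of the episode above 0.015 m).
It also fails if it takes over 72 s, if anything falls off the work surface, if the arm or the gripper's body presses on something with over 40 N, if the wrist force passes 120 N, or if a joint passes its speed limit or range.

## Working session

There is one attempt and no reset: what is moved stays moved. The work goes in short steps, Python scripts to look and compute and a tool call to move; the robot and the scene stay as the last step left them, time stands still between calls to the robot, and variables do not carry over. Pictures are saved under pics/ and viewed, at most 10 in all, crops included, and the job is handed in when it is done.

Besides the shell and the picture viewer there is one more tool, called after "Emit:" by a JSON object that holds its "op" and its "data". servo_tool: Moves the arm, as the interface text tells. Its arguments: {"type":"object","properties":{"increments":{"type":"array"},"force":{"type":"number"}},"required":["increments"]}

```bash
mkdir -p pics
cat > h.py <<'E'
import numpy as np,cv2
from plant import *
from scipy.spatial.transform import Rotation as R
def cloud(name):
    im,d=read_camera(name);p=camera_params(name)
    v,u=np.mgrid[:420,:560]
    pc=np.stack([(u-p['cx'])/p['fx']*d,(v-p['cy'])/p['fy']*d,d],-1)
    M=R.from_rotvec(np.ravel(p['rvec'])).as_matrix()
    w=(pc-np.ravel(p['tvec']))@M
    w[d==0]=np.nan
    return im,w
E
python3 - <<'E'
from h import *
for n in('scene','top'):
    im,w=cloud(n);cv2.imwrite(f'pics/{n}0.png',im[...,::-1]);np.savez(f'{n}0.npz',im=im,w=w)
    p=camera_params(n);print(n,p)
print(read_state())
E
```

```text
scene {'fx': 440.37512441109845, 'fy': 440.37512441109845, 'cx': 287.35989492130733, 'cy': 212.81004792411957, 'rvec': array([ 1.26737417,  2.28580703, -0.96649125]), 'tvec': array([ 0.31632634, -0.29654245,  1.40191732])}
top {'fx': 467.85752639777735, 'fy': 467.85752639777735, 'cx': 278.8065614763851, 'cy': 216.65286793075884, 'rvec': array([ 2.13048312, -2.18914326,  0.0839103 ]), 'tvec': array([0.014242  , 0.57052047, 1.0291405 ])}
{'t': 0.1, 'q': array([-1.22241011e+00,  1.31036833e-01,  1.48916891e+00, -2.16446825e-05,
        1.52300385e+00, -8.53692890e-02]), 'dq': array([-3.24682944e-04, -4.57381891e-04, -1.80313646e-03,  6.54248139e-05,
       -6.42932277e-04, -1.78443359e-04]), 'joint_torque': array([ 1.32814694e-03, -5.61340714e+01, -4.93095267e+01,  7.71130621e-02,
        2.90873641e-02, -1.40573125e-04]), 'tool_pos': array([ 0.25212988, -0.544222  ,  0.40382207]), 'orientation': array([-3.06643485e+00, -6.75670137e-01,  3.66533159e-04]), 'force': array([ 0.20114676, -0.36287448, -0.79533228]), 'wrist_torque': array([-0.02351963,  0.03716752, -0.02843397]), 'gripper_force': 0.0, 'opening': 0.0929726990025475}
```

View pics/scene0.png

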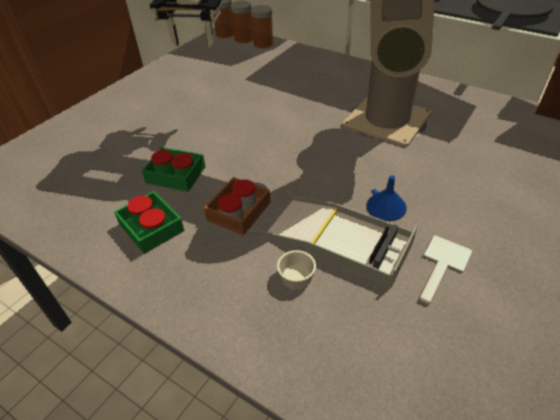

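View pics/top0.png

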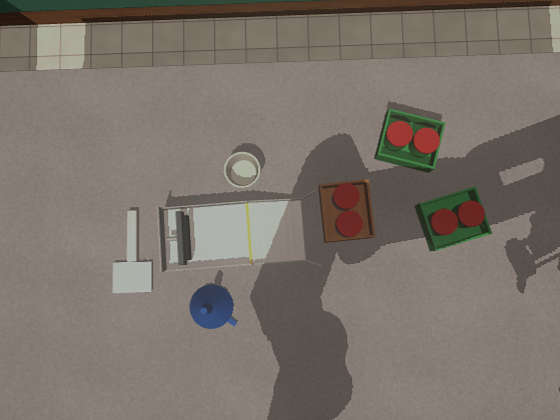

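The candidates with the crate's shape, in the top picture, are the brown crate at (347,211) and the green ones at (410,139) and (454,217). I choose the brown wooden one with red lids. The ledge lies to its left with its yellow lip at column 250, the ramekin is at (242,169), the funnel at (211,306) and the scraper at (132,250).

Run:
```python
from h import *
z=np.load('top0.npz');im,w=z['im'],z['w']
cv2.imwrite('pics/crop.png',cv2.resize(im[150:290,140:400,::-1],None,fx=3,fy=3,interpolation=cv2.INTER_CUBIC))
def box(m,n):
    p=w[m][:,:2];print(n,m.sum(),'z',np.nanpercentile(w[m][:,2],[5,50,95]).round(4));
    r=cv2.minAreaRect((p*1000).astype(np.float32));print(r,cv2.boxPoints(r).round(1).tolist())
v,u=np.mgrid[:420,:560]
hsv=cv2.cvtColor(im,cv2.COLOR_RGB2HSV)
y=(hsv[...,0]>22)&(hsv[...,0]<34)&(hsv[...,1]>140)&(abs(u-250)<15)&(abs(v-233)<45);box(y,'lip')
c=(abs(u-347)<40)&(abs(v-211)<45)
box(c&(w[...,2]>.036)&(w[...,2]<.05),'crate rim')
box(c&(w[...,2]>.054)&(w[...,2]<.07),'tins')
l=(u>150)&(u<312)&(v>190)&(v<280)
box(l&(w[...,2]>.03)&(w[...,2]<.066)&(u<247),'ledge high')
box(l&(w[...,2]>.05)&(w[...,2]<.066)&(u<180),'endplate')
m=l&(w[...,2]>.044)&(w[...,2]<.056)&(u>168);box(m,'stop') if m.sum() else 0
for n,a,b in(('ram',(242,169),24),('fun',(211,306),28)):
    box((np.hypot(u-a[0],v-a[1])<b)&(w[...,2]>.015),n)
```

```text
lip 0 z nan
((0.0, 0.0), (0.0, 0.0), 0.0) [[0.0, 0.0], [0.0, 0.0], [0.0, 0.0], [0.0, 0.0]]
crate rim 558 z [0.0379 0.0446 0.0478]
((580.5372314453125, -152.44786071777344), (130.74530029296875, 110.81367492675781), 4.172329902648926) [[511.29998779296875, -101.9000015258789], [519.4000244140625, -212.5], [649.7999877929688, -203.0], [641.7000122070312, -92.4000015258789]]
tins 1098 z [0.0567 0.0598 0.0631]
((580.0166625976562, -152.47210693359375), (118.73006439208984, 57.3603401184082), 3.9497923851013184) [[518.7999877929688, -127.9000015258789], [522.7999877929688, -185.1999969482422], [641.2000122070312, -177.0], [637.2999877929688, -119.80000305175781]]
ledge high 1295 z [0.0327 0.0473 0.0598]
((531.8370971679688, 166.76449584960938), (144.18116760253906, 198.6495819091797), 2.954247236251831) [[454.70001220703125, 262.20001220703125], [465.0, 63.900001525878906], [609.0, 71.30000305175781], [598.7000122070312, 269.70001220703125]]
endplate 366 z [0.0507 0.0544 0.0618]
((527.4541625976562, 241.1605987548828), (141.6886444091797, 49.60331726074219), 2.954247236251831) [[455.3999938964844, 262.29998779296875], [458.0, 212.6999969482422], [599.5, 220.0], [596.9000244140625, 269.6000061035156]]
stop 487 z [0.0455 0.0512 0.0548]
((533.9381103515625, 167.18167114257812), (154.128173828125, 144.10263061523438), 88.98059844970703) [[460.5, 91.4000015258789], [604.5999755859375, 88.80000305175781], [607.2999877929688, 243.0], [463.29998779296875, 245.5]]
ram 469 z [0.0174 0.0388 0.044 ]
((678.9885864257812, 80.08360290527344), (79.55888366699219, 81.2699203491211), 88.87808227539062) [[637.5999755859375, 41.099998474121094], [718.7999877929688, 39.5], [720.4000244140625, 119.0999984741211], [639.0999755859375, 120.69999694824219]]
fun 1098 z [0.0166 0.0318 0.0824]
((373.407470703125, 159.93606567382812), (82.597412109375, 85.21868133544922), 56.60688781738281) [[315.1000061035156, 148.89999389648438], [386.29998779296875, 102.0], [431.70001220703125, 171.0], [360.6000061035156, 217.89999389648438]]
  return np.nanmean(a, axis, out=out, keepdims=keepdims)
```

View pics/crop.png

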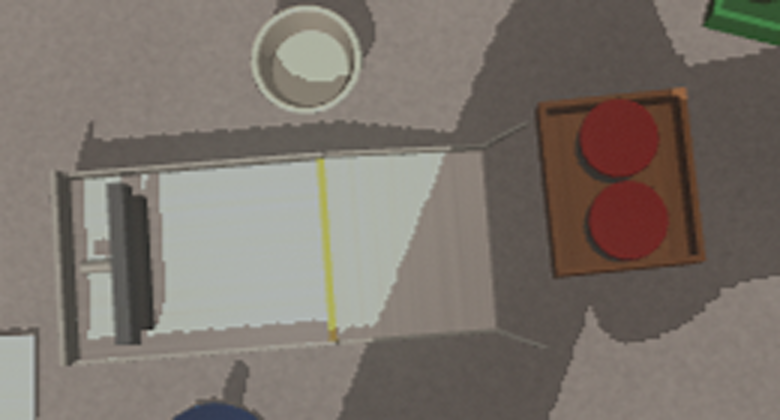

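The close crop confirms the brown crate with two red tins at crop (620,185). The lip runs from crop (320,158) to (335,340) and the ramp foot is near x = 493. I'll project these points onto their known heights.

Run:
```python
from h import *
z=np.load('top0.npz');im,w=z['im'],z['w']
p=camera_params('top');M=R.from_rotvec(np.ravel(p['rvec'])).as_matrix();t=np.ravel(p['tvec']);C=-M.T@t
def at(u,v,h):
    d=M.T@np.array([(u-p['cx'])/p['fx'],(v-p['cy'])/p['fy'],1]);return (C+d*(h-C[2])/d[2])[:2]*1000
hsv=cv2.cvtColor(im,cv2.COLOR_RGB2HSV).astype(int)
v,u=np.mgrid[:420,:560]
y=(hsv[...,0]>20)&(hsv[...,0]<36)&(hsv[...,1]>90)&(abs(u-250)<12)&(abs(v-233)<36)
q=np.array([at(a,b,.028) for a,b in zip(u[y],v[y])]);vx,vy,cx,cy=cv2.fitLine(q.astype(np.float32),cv2.DIST_L1,0,.01,.01).ravel()
print('lip',len(q),q.mean(0),np.degrees(np.arctan2(vy,vx)),q.min(0),q.max(0))
for n,a,b,h in(('foot',490,148,.012),('foot',497,330,.012),('end',57,172,.06),('end',68,363,.06),('lipwall',320,158,.04),('lipwall',335,342,.04),('flare',530,124,.012),('flare',547,347,.012),('stop',130,183,.049),('stop',140,343,.049),('stopf',150,330,.049)):
    print(n,at(a/3+140,b/3+150,h).round(1))
# walls
l=(u>183)&(u<245)&(v>190)&(v<280)&(w[...,2]>.034)&(w[...,2]<.046)
for k in(0,1):
    s=l&((v>230)==k);r=cv2.fitLine((w[s][:,:2]*1000).astype(np.float32),cv2.DIST_HUBER,0,.01,.01).ravel();print('wall',s.sum(),r,np.degrees(np.arctan2(r[1],r[0])))
# rim angle
c=(abs(u-347)<40)&(abs(v-211)<45)&(w[...,2]>.036)&(w[...,2]<.05);
```

```text
lip 104 [535.33547144  68.00046584] 2.9611702 [468.09641083  63.50482778] [604.01349665  72.72609261]
foot [610.8 -58.4]
foot [471.7 -59.4]
end [595.7 262.3]
end [455.7 254.4]
lipwall [603.1  69.9]
lipwall [465.8  61.4]
flare [628.5 -89.7]
flare [457.9 -96.7]
stop [587.3 210.8]
stop [468.8 204.1]
stopf [478.1 196.7]
wall 124 [ 6.4966626e-02 -9.9788743e-01  6.0282031e+02  1.4205658e+02] -86.275055
wall 135 [1.9597127e-01 9.8060966e-01 4.6993210e+02 1.4739355e+02] 78.698524
```

```bash
cat >> h.py <<'E'
A=np.radians(93.0);O=np.array([.5357,.071])
EX=np.array([np.cos(A),np.sin(A)]);EY=np.array([-EX[1],EX[0]])
def L2W(x,y): return O+(x*EX+y*EY)/1000
def W2L(p): d=(np.asarray(p)[...,:2]-O)*1000; return np.stack([d@EX,d@EY],-1)
def go(xy,tipz,yaw_y=None):
    """print slide (mm) and dr for TCP over xy, fingertip z, tool y at world angle yaw_y deg"""
    s=read_state();M=R.from_rotvec(s['orientation']).as_matrix()
    d=np.array([*xy,tipz+.186])-s['tool_pos']
    print('slide',(M.T@d*1000).round(1),end=' ')
    if yaw_y is not None:
        a=np.radians(yaw_y);y=np.array([np.cos(a),np.sin(a),0]);zz=np.array([0,0,-1.]);T=np.stack([np.cross(y,zz),y,zz],1)
        print('dr',R.from_matrix(M.T@T).as_rotvec().round(4),end=' ')
    print()
def crate(w,im):
    hsv=cv2.cvtColor(im,cv2.COLOR_RGB2HSV).astype(int)
    return hsv
E
python3 - <<'E'
from h import *
z=np.load('top0.npz');im,w=z['im'],z['w'];v,u=np.mgrid[:420,:560]
for a,b in((410,139),(454,217)):
    m=(abs(u-a)<38)&(abs(v-b)<38)&(w[...,2]>.02)&(abs(u-347)>30)
    print(cv2.boxPoints(cv2.minAreaRect((w[m][:,:2]*1000).astype(np.float32))).round().tolist())
print(W2L([.5803,-.1524]))
go([.690,-.150],.15,-87)
go([.690,-.150],.015,-87)
E
```

```text
[[666.0, -350.0], [774.0, -382.0], [811.0, -256.0], [703.0, -224.0]]
[[485.0, -340.0], [520.0, -469.0], [626.0, -439.0], [591.0, -311.0]]
[-225.42802171  -32.84702463]
slide [ 563.  -173.6   68.2] dr [-1.600e-03  2.000e-04  3.814e-01] 
slide [ 563.  -173.4  203.2] dr [-1.600e-03  2.000e-04  3.814e-01]
```

Emit:
{"op": "servo_tool", "data": {"increments": [{"slide": [563,-174,0],"dr": [0,0,0.381],"jaw": 0.57},{"slide": [563,-174,0],"dr": [0,0,0.381],"jaw": 0.57},{"slide": [563,-174,0],"dr": [0,0,0.381],"jaw": 0.57},{"slide": [563,-174,0],"dr": [0,0,0.381],"jaw": 0.57},{"slide": [563,-174,0],"dr": [0,0,0.381],"jaw": 0.57},{"slide": [563,-174,0],"dr": [0,0,0.381],"jaw": 0.57},{"slide": [563,-174,0],"dr": [0,0,0.381],"jaw": 0.57},{"slide": [563,-174,0],"dr": [0,0,0.381],"jaw": 0.57},{"slide": [563,-174,0],"dr": [0,0,0.381],"jaw": 0.57},{"slide": [563,-174,0],"dr": [0,0,0.381],"jaw": 0.57},{"slide": [563,-174,0],"dr": [0,0,0.381],"jaw": 0.57},{"slide": [563,-174,0],"dr": [0,0,0.381],"jaw": 0.57},{"slide": [563,-174,0],"dr": [0,0,0.381],"jaw": 0.57},{"slide": [563,-174,0],"dr": [0,0,0.381],"jaw": 0.57},{"slide": [563,-174,60],"dr": [0,0,0.381],"jaw": 0.57},{"slide": [563,-174,100],"dr": [0,0,0.381],"jaw": 0.57},{"slide": [563,-174,100],"dr": [0,0,0.381],"jaw": 0.57}]}}

```text
t: 1.8
tool_pos: [0.686, -0.1505, 0.2952]
orientation: [-3.136, -0.08, 0.023]
force: [-1.5, 0.7, -1.3]
opening: 0.0402
gripper_force: 0.0
```

Run:
```python
from h import *
s=read_state();print(s['t'],s['tool_pos'],s['orientation'],s['force'],s['opening'])
go([.690,-.150],.018,-87)
```

```text
1.8 [ 0.68597548 -0.15046301  0.29522668] [-3.13619872 -0.08007445  0.0228556 ] [-1.53996578  0.70018224 -1.33062671] 0.04016812650723931
slide [ 5.4  0.2 91.2] dr [-0.0047  0.0145 -0.0013]
```

Emit:
{"op": "servo_tool", "data": {"increments": [{"slide": [5,0,45],"dr": [0,0.014,0],"jaw": 0.57},{"slide": [5,0,88],"dr": [0,0.014,0],"jaw": 0.57},{"slide": [5,0,91],"dr": [0,0.014,0],"jaw": 0.57},{"slide": [0,0,91],"dr": [0,0.014,0],"jaw": 0.57},{"slide": [-8,0,91],"dr": [0,0.014,0],"jaw": 0.57},{"slide": [-15,0,91],"dr": [0,0.014,0],"jaw": 0.57},{"slide": [-20,0,91],"dr": [0,0.014,0],"jaw": 0.57},{"slide": [-25,0,91],"dr": [0,0.014,0],"jaw": 0.57},{"slide": [-28,0,91],"dr": [0,0.014,0],"jaw": 0.57},{"slide": [-28,0,91],"dr": [0,0.014,0],"jaw": 0.57}]}}

```text
t: 2.8
tool_pos: [0.6616, -0.1514, 0.2139]
orientation: [-3.14, -0.083, -0.022]
force: [0.8, -0.6, -0.7]
opening: 0.0402
gripper_force: 0.0
```

```bash
cat >> h.py <<'E'
def report():
    s=read_state();print('t',s['t'],'tip',(s['tool_pos']*1000-[0,0,186]).round(1),'led',W2L(s['tool_pos']).round(1),'f',s['force'].round(2))
def look(name):
    im,w=cloud('top');cv2.imwrite(f'pics/{name}.png',im[...,::-1])
    hsv=cv2.cvtColor(im,cv2.COLOR_RGB2HSV).astype(int);l=W2L(w)
    m=((hsv[...,0]<6)|(hsv[...,0]>174))&(hsv[...,1]>170)&(abs(l[...,1])<110)&(l[...,0]>-300)&(w[...,2]>.05)
    lab,n=cv2.connectedComponents(m.astype(np.uint8))[::-1]
    r=cv2.minAreaRect(l[m].astype(np.float32));print('tins',m.sum(),np.round(r[0],1),np.round(r[1],1),r[2],'z',np.nanmedian(w[m][:,2]))
    return im,w,l,m
E
python3 - <<'E'
from h import *
report();look('a1')
E
```

```text
t 2.8 tip [ 661.6 -151.4   27.9] led [-228.7 -114.1] f [ 0.83 -0.64 -0.65]
tins 9 [-244.     7.4] [21.7 11.9] 19.41205406188965 z 0.06041523521075422
```

Emit:
{"op": "servo_tool", "data": {"increments": [{"slide": [-4,0,5],"dr": [0,-0.014,0],"jaw": 0.57},{"slide": [-8,0,5],"dr": [0,-0.014,0],"jaw": 0.57},{"slide": [-12,0,5],"dr": [0,-0.014,0],"jaw": 0.57},{"slide": [-16,0,5],"dr": [0,-0.014,0],"jaw": 0.57},{"slide": [-20,0,5],"dr": [0,-0.014,0],"jaw": 0.57},{"slide": [-20,0,5],"dr": [0,-0.014,0],"jaw": 0.57}]}}

```text
t: 3.45
tool_pos: [0.6415, -0.1525, 0.2085]
orientation: [-3.14, -0.083, 0.001]
force: [0.8, 0.4, -0.0]
opening: 0.0397
gripper_force: 0.0
```

Run:
```python
from h import *
report();im,w,l,m=look('a2')
```

```text
t 3.45 tip [ 641.5 -152.5   22.5] led [-228.7  -93.9] f [ 0.83  0.44 -0.  ]
tins 52 [-229.6   15.4] [44.5 42.6] 51.78435516357422 z 0.059874153108889494
```

View pics/a2.png

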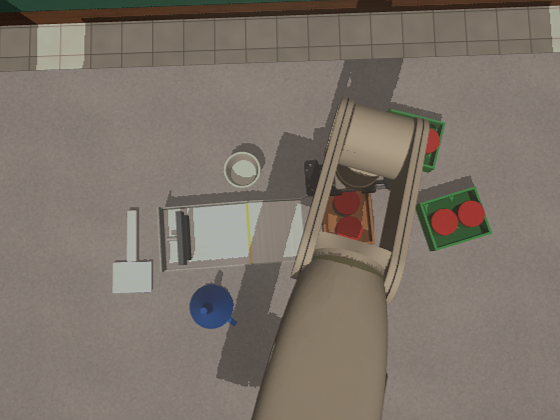

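The arm covers part of the view. The tins are now at (347,203) and (349,230), so the crate has slid about 14 mm sideways. I'll push the rest and back off.

Emit:
{"op": "servo_tool", "data": {"increments": [{"slide": [-4,0,0],"dr": [0,0,0],"jaw": 0.57},{"slide": [-8,0,0],"dr": [0,0,0],"jaw": 0.57},{"slide": [-12,0,0],"dr": [0,0,0],"jaw": 0.57},{"slide": [-16,0,0],"dr": [0,0,0],"jaw": 0.57},{"slide": [-18,0,0],"dr": [0,0,0],"jaw": 0.57},{"slide": [-18,0,0],"dr": [0,0,0],"jaw": 0.57},{"slide": [-10,0,0],"dr": [0,0,0],"jaw": 0.57},{"slide": [20,0,0],"dr": [0,0,0],"jaw": 0.57},{"slide": [30,0,-40],"dr": [0,0,0],"jaw": 0.57},{"slide": [30,0,-90],"dr": [0,0,0],"jaw": 0.57},{"slide": [30,60,-90],"dr": [0,0,0],"jaw": 0.57},{"slide": [30,110,-90],"dr": [0,0,0],"jaw": 0.57},{"slide": [30,160,-90],"dr": [0,0,0],"jaw": 0.57},{"slide": [-20,160,-90],"dr": [0,0,-0.15],"jaw": 0.57},{"slide": [-70,160,-90],"dr": [0,0,-0.3],"jaw": 0.57},{"slide": [-80,160,-90],"dr": [0,0,-0.45],"jaw": 0.57},{"slide": [-80,160,-90],"dr": [0,0,-0.6],"jaw": 0.57},{"slide": [-80,160,-90],"dr": [0,0,-0.75],"jaw": 0.57}]}}

```text
t: 5.3
tool_pos: [0.57, -0.3168, 0.298]
orientation: [-2.888, -1.234, 0.002]
force: [-0.6, -0.0, -0.3]
opening: 0.0401
gripper_force: 0.0
```

```bash
cat >> h.py <<'E'
def look2(name):
    im,w=cloud('top');cv2.imwrite(f'pics/{name}.png',im[...,::-1]);l=W2L(w);z=w[...,2]
    hsv=cv2.cvtColor(im,cv2.COLOR_RGB2HSV).astype(int)
    red=((hsv[...,0]<8)|(hsv[...,0]>172))&(hsv[...,1]>150)&(z>.052)&(z<.1)&(abs(l[...,1])<80)&(l[...,0]>-300)
    n,lab,st,ce=cv2.connectedComponentsWithStats(red.astype(np.uint8))
    for i in range(1,n):
        if st[i,4]>150:
            q=l[lab==i];(c,r)=cv2.minEnclosingCircle(q.astype(np.float32));print('tin',st[i,4],np.round(q.mean(0),1),np.round(c,1),round(r,1),'z',np.median(z[lab==i]).round(4))
    return im,w,l
E
python3 - <<'E'
from h import *
report();im,w,l=look2('a3')
m=(abs(l[...,0]+225)<80)&(abs(l[...,1])<85)&(w[...,2]>.036)&(w[...,2]<.05)
r=cv2.minAreaRect(l[m].astype(np.float32));print(m.sum(),r)
print(read_state()['q'].round(2))
E
```

```text
t 5.3 tip [ 570.  -316.8  112. ] led [-389.  -14.] f [-0.57 -0.03 -0.26]
tin 525 [-225.2  -32.2] [-225.6  -32.1] 28.8 z 0.0598
tin 525 [-224.8   29.1] [-225.    28.7] 29.2 z 0.06
548 ((-224.40472412109375, -2.1061859130859375), (130.19520568847656, 110.63465118408203), 89.9332275390625)
[-0.59  0.34  1.44 -0.    1.36  0.17]
```

Run:
```python
from h import *
go(L2W(-318,-1),.112,3); go(L2W(-318,-1),.022,3)
```

```text
slide [ 39.6 -60.4   0.2] dr [-1.40e-03 -2.00e-04 -8.05e-01] 
slide [ 39.6 -60.3  90.2] dr [-1.40e-03 -2.00e-04 -8.05e-01]
```

Emit:
{"op": "servo_tool", "data": {"increments": [{"slide": [20,-30,0],"dr": [0,0,-0.15],"jaw": 0.25},{"slide": [40,-60,0],"dr": [0,0,-0.3],"jaw": 0.25},{"slide": [40,-60,0],"dr": [0,0,-0.45],"jaw": 0.25},{"slide": [40,-60,0],"dr": [0,0,-0.6],"jaw": 0.25},{"slide": [40,-60,0],"dr": [0,0,-0.75],"jaw": 0.25},{"slide": [40,-60,0],"dr": [0,0,-0.805],"jaw": 0.25},{"slide": [40,-60,45],"dr": [0,0,-0.805],"jaw": 0.25},{"slide": [40,-60,85],"dr": [0,0,-0.805],"jaw": 0.25},{"slide": [40,-60,90],"dr": [0,0,-0.805],"jaw": 0.25},{"slide": [40,-60,90],"dr": [0,0,-0.805],"jaw": 0.25}]}}

```text
t: 6.35
tool_pos: [0.5547, -0.2455, 0.2071]
orientation: [-2.179, -2.258, 0.002]
force: [0.3, -0.2, -0.2]
opening: 0.0699
gripper_force: 0.0
```

Run:
```python
from h import *
report();go(L2W(-318,-1),.022,3);print(R.from_rotvec(read_state()['orientation']).as_matrix().round(3))
```

```text
t 6.35 tip [ 554.7 -245.5   21.1] led [-317.1   -2.4] f [ 0.29 -0.19 -0.16]
slide [-0.9 -1.4 -0.9] dr [-0.0035 -0.0021 -0.0168] 
[[-0.036  0.999 -0.004]
 [ 0.999  0.036  0.002]
 [ 0.002 -0.004 -1.   ]]
```

Emit:
{"op": "servo_tool", "data": {"increments": [{"slide": [10,-1.5,0],"dr": [0,0,-0.017],"jaw": 0.25},{"slide": [20,-1.7,0],"dr": [0,0,-0.017],"jaw": 0.25},{"slide": [26,-1.8,0],"dr": [0,0,-0.017],"jaw": 0.25},{"slide": [31,-1.9,0],"dr": [0,0,-0.017],"jaw": 0.25},{"slide": [36,-2,0],"dr": [0,0,-0.017],"jaw": 0.25},{"slide": [41,-2,0],"dr": [0,0,-0.017],"jaw": 0.25},{"slide": [46,-2.1,0],"dr": [0,0,-0.017],"jaw": 0.25},{"slide": [52,-2.2,0],"dr": [0,0,-0.017],"jaw": 0.25},{"slide": [52,-2.2,0],"dr": [0,0,-0.017],"jaw": 0.25}]}}

```text
t: 7.25
tool_pos: [0.5516, -0.1939, 0.2095]
orientation: [2.159, 2.279, 0.001]
force: [0.7, -1.5, 0.9]
opening: 0.07
gripper_force: 0.9
```

Run:
```python
from h import *
report();im,w,l=look2('a4')
print(R.from_rotvec(read_state()['orientation']).as_matrix().round(3))
```

```text
t 7.25 tip [ 551.6 -193.9   23.5] led [-265.3   -2. ] f [ 0.71 -1.52  0.86]
tin 526 [-201.6  -31.8] [-201.8  -32. ] 28.6 z 0.0599
tin 305 [-193.    24.4] [-200.4   27.9] 27.8 z 0.06
[[-0.054  0.999  0.001]
 [ 0.999  0.054 -0.001]
 [-0.001  0.001 -1.   ]]
```

Emit:
{"op": "servo_tool", "data": {"increments": [{"slide": [5,0,0],"dr": [0,0,0],"jaw": 0.25},{"slide": [10,0,0],"dr": [0,0,0],"jaw": 0.25},{"slide": [15,0,0],"dr": [0,0,0],"jaw": 0.25},{"slide": [20,0,0],"dr": [0,0,0],"jaw": 0.25},{"slide": [25,0,0],"dr": [0,0,0],"jaw": 0.25},{"slide": [30,0,0],"dr": [0,0,0],"jaw": 0.25},{"slide": [35,0,0],"dr": [0,0,0],"jaw": 0.25},{"slide": [40,0,0],"dr": [0,0,0],"jaw": 0.25}]}}

```text
t: 8.1
tool_pos: [0.5492, -0.1548, 0.209]
orientation: [2.16, 2.279, -0.001]
force: [0.1, -6.6, 2.1]
opening: 0.0697
gripper_force: 3.3
```

Run:
```python
from h import *
report();im,w,l=look2('a5')
```

```text
t 8.1 tip [ 549.2 -154.8   23. ] led [-226.2   -1.6] f [ 0.06 -6.65  2.09]
tin 433 [-159.9  -33.1] [-163.6  -32.2] 28.3 z 0.0622
tin 174 [-149.7   22.9] [-157.    26.6] 26.1 z 0.0628
```

Emit:
{"op": "servo_tool", "data": {"increments": [{"slide": [5,0,0],"dr": [0,0,0],"jaw": 0.25},{"slide": [10,0,0],"dr": [0,0,0],"jaw": 0.25},{"slide": [15,0,0],"dr": [0,0,0],"jaw": 0.25},{"slide": [20,0,0],"dr": [0,0,0],"jaw": 0.25},{"slide": [25,0,0],"dr": [0,0,0],"jaw": 0.25},{"slide": [30,0,0],"dr": [0,0,0],"jaw": 0.25},{"slide": [35,0,0],"dr": [0,0,0],"jaw": 0.25},{"slide": [40,0,0],"dr": [0,0,0],"jaw": 0.25}]}}

```text
t: 8.95
tool_pos: [0.5468, -0.1147, 0.2086]
orientation: [2.16, 2.28, -0.001]
force: [0.1, -6.8, 0.2]
opening: 0.0699
gripper_force: 2.9
```

Run:
```python
from h import *
report();im,w,l=look2('a6')
```

```text
t 8.95 tip [ 546.8 -114.7   22.6] led [-186.    -1.4] f [ 0.08 -6.82  0.21]
tin 214 [-114.4  -34.6] [-121.3  -32.5] 26.9 z 0.0681
```

Emit:
{"op": "servo_tool", "data": {"increments": [{"slide": [5,0,0],"dr": [0,0,0],"jaw": 0.25},{"slide": [10,0,0],"dr": [0,0,0],"jaw": 0.25},{"slide": [15,0,0],"dr": [0,0,0],"jaw": 0.25},{"slide": [20,0,0],"dr": [0,0,0],"jaw": 0.25},{"slide": [25,0,0],"dr": [0,0,0],"jaw": 0.25},{"slide": [30,0,0],"dr": [0,0,0],"jaw": 0.25},{"slide": [35,0,0],"dr": [0,0,0],"jaw": 0.25},{"slide": [40,0,0],"dr": [0,0,0],"jaw": 0.25},{"slide": [45,0,-1],"dr": [0,0,0],"jaw": 0.25},{"slide": [50,0,-2],"dr": [0,0,0],"jaw": 0.25}]}}

```text
t: 10.0
tool_pos: [0.5439, -0.0639, 0.2103]
orientation: [-2.16, -2.28, 0.001]
force: [-0.2, -5.6, -0.8]
opening: 0.0696
gripper_force: 2.5
```

Run:
```python
from h import *
report();im,w,l=look2('a7')
```

```text
t 10.0 tip [543.9 -63.9  24.3] led [-135.2   -1.2] f [-0.23 -5.58 -0.82]
```

Emit:
{"op": "servo_tool", "data": {"increments": [{"slide": [5,0,-1.2],"dr": [0,0,0],"jaw": 0.25},{"slide": [10,0,-2.4],"dr": [0,0,0],"jaw": 0.25},{"slide": [15,0,-3.6],"dr": [0,0,0],"jaw": 0.25},{"slide": [20,0,-4.8],"dr": [0,0,0],"jaw": 0.25},{"slide": [25,0,-6],"dr": [0,0,0],"jaw": 0.25},{"slide": [30,0,-7.2],"dr": [0,0,0],"jaw": 0.25},{"slide": [35,0,-8.4],"dr": [0,0,0],"jaw": 0.25},{"slide": [40,0,-9.6],"dr": [0,0,0],"jaw": 0.25},{"slide": [43,0,-10.5],"dr": [0,0,0],"jaw": 0.25},{"slide": [46,0,-11],"dr": [0,0,0],"jaw": 0.25}]}}

```text
t: 11.05
tool_pos: [0.542, -0.0182, 0.2222]
orientation: [2.159, 2.28, 0.0]
force: [0.7, -6.2, 0.9]
opening: 0.0698
gripper_force: 3.4
```

Run:
```python
from h import *
report();im,w=cloud('scene');cv2.imwrite('pics/s8.png',cv2.resize(im[130:310,190:450,::-1],None,fx=3,fy=3))
```

```text
t 11.05 tip [542.  -18.2  36.2] led [-89.4  -1.6] f [ 0.73 -6.19  0.95]
```

View pics/s8.png

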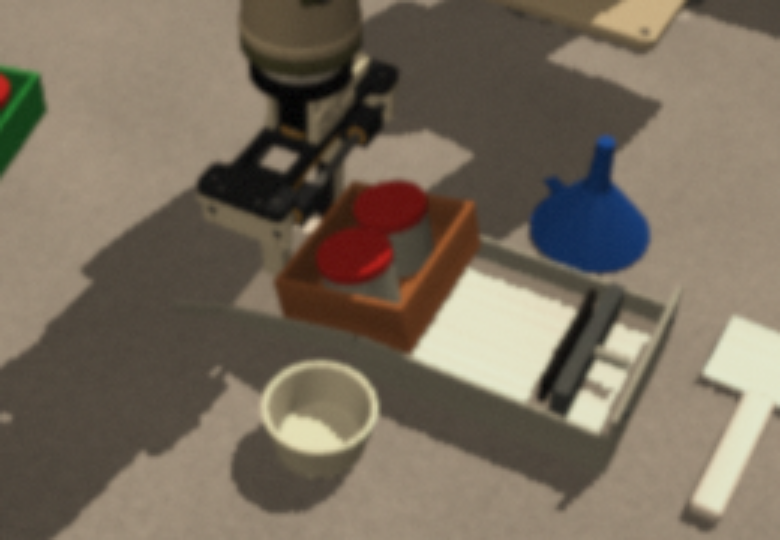

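The crop shows the crate square between the walls, nose at about crop (410,345) past the lip, and nothing else disturbed. I'll go on slowly over the crest.

Emit:
{"op": "servo_tool", "data": {"increments": [{"slide": [3,0,-0.5],"dr": [0,0,0],"jaw": 0.25},{"slide": [6,0,-1],"dr": [0,0,0],"jaw": 0.25},{"slide": [9,0,-1],"dr": [0,0,0],"jaw": 0.25},{"slide": [12,0,-1],"dr": [0,0,0],"jaw": 0.25},{"slide": [15,0,-1],"dr": [0,0,0],"jaw": 0.25},{"slide": [18,0,-1],"dr": [0,0,0],"jaw": 0.25},{"slide": [21,0,-1],"dr": [0,0,0],"jaw": 0.25},{"slide": [24,0,-1],"dr": [0,0,0],"jaw": 0.25},{"slide": [27,0,-1],"dr": [0,0,0],"jaw": 0.25},{"slide": [30,0,-1],"dr": [0,0,0],"jaw": 0.25},{"slide": [33,0,-1],"dr": [0,0,0],"jaw": 0.25},{"slide": [36,0,-1],"dr": [0,0,0],"jaw": 0.25},{"slide": [39,0,-1],"dr": [0,0,0],"jaw": 0.25}]}}

```text
t: 12.4
tool_pos: [0.5394, 0.0208, 0.2223]
orientation: [-2.161, -2.28, 0.0]
force: [0.1, -2.5, -0.8]
opening: 0.0697
gripper_force: 1.2
```

Run:
```python
from h import *
report();im,w=cloud('scene');cv2.imwrite('pics/s9.png',cv2.resize(im[130:310,190:450,::-1],None,fx=3,fy=3))
l=W2L(w)
m=(l[...,0]>20)&(l[...,0]<150)&(abs(l[...,1])<45)&(w[...,2]>.03)
b=(im.max(-1)<70)&m
print('stop x pct',np.percentile(l[b][:,0],[1,5,25,50,95]).round(1),'z',np.percentile(w[b][:,2],[5,95]).round(3),b.sum())
z=np.load('top0.npz');L=W2L(z['w']);h=z['w'][...,2]
m=(L[...,0]>90)&(L[...,0]<170)&(abs(L[...,1])<45)&(h>.04)&(h<.06);print('top stop',np.percentile(L[m][:,0],[1,5,50,95,99]).round(1))
```

```text
t 12.4 tip [539.4  20.8  36.3] led [-50.3  -1.1] f [ 0.14 -2.46 -0.82]
stop x pct [ 34.9  37.8  43.  134.2 143. ] z [0.034 0.07 ] 207
top stop [131.  131.5 144.8 158.1 167.2]
```

View pics/s9.png

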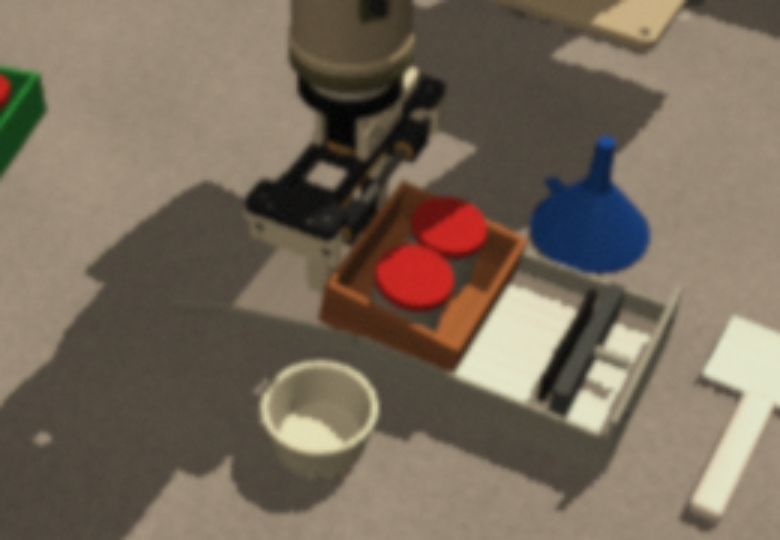

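The nose has dropped into the bay (front corner at crop (455,365)) and the rear rides on the lip. The stop face looks to be at about x = 129. I'll push until the trailing edge is past the lip, staying short of the stop.

Emit:
{"op": "servo_tool", "data": {"increments": [{"slide": [3,0,0],"dr": [0,0,0],"jaw": 0.25},{"slide": [6,0,0],"dr": [0,0,0],"jaw": 0.25},{"slide": [9,0,0],"dr": [0,0,0],"jaw": 0.25},{"slide": [12,0,0],"dr": [0,0,0],"jaw": 0.25},{"slide": [15,0,0],"dr": [0,0,0],"jaw": 0.25},{"slide": [18,0,0],"dr": [0,0,0],"jaw": 0.25},{"slide": [21,0,0],"dr": [0,0,0],"jaw": 0.25},{"slide": [24,0,0],"dr": [0,0,0],"jaw": 0.25},{"slide": [27,0,0],"dr": [0,0,0],"jaw": 0.25},{"slide": [30,0,0],"dr": [0,0,0],"jaw": 0.25},{"slide": [33,0,0],"dr": [0,0,0],"jaw": 0.25},{"slide": [36,0,0],"dr": [0,0,0],"jaw": 0.25},{"slide": [39,0,0],"dr": [0,0,0],"jaw": 0.25},{"slide": [41,0,0],"dr": [0,0,0],"jaw": 0.25},{"slide": [43,0,0],"dr": [0,0,0],"jaw": 0.25},{"slide": [43,0,0],"dr": [0,0,0],"jaw": 0.25}]}}

```text
t: 14.05
tool_pos: [0.5372, 0.064, 0.2225]
orientation: [-2.16, -2.28, -0.001]
force: [-0.3, 0.7, 0.6]
opening: 0.0697
gripper_force: 0.0
```

Run:
```python
from h import *
report();im,w,l=look2('a10')
im,w=cloud('scene');cv2.imwrite('pics/s10.png',cv2.resize(im[130:310,190:450,::-1],None,fx=3,fy=3));l=W2L(w)
hsv=cv2.cvtColor(im,cv2.COLOR_RGB2HSV).astype(int)
red=((hsv[...,0]<6)|(hsv[...,0]>174))&(hsv[...,1]>180)&(abs(l[...,1])<80)&(l[...,0]>-20)&(l[...,0]<130)&(w[...,2]>.05)
q=w[red];A_=np.c_[l[red],np.ones(len(q))];c=np.linalg.lstsq(A_,q[:,2]*1000,rcond=None)[0];print('plane slopes',c.round(3),'mean',l[red].mean(0),q[:,2].mean())
```

```text
t 14.05 tip [537.2  64.   36.5] led [-7.1 -1.1] f [-0.28  0.65  0.65]
tin 239 [60.7 42. ] [61.2 39.3] 25.5 z 0.0777
plane slopes [-4.0000e-03  4.0000e-03  7.8128e+01] mean [57.63882783 -5.87018307] 0.07786305202431049
```

View pics/s10.png

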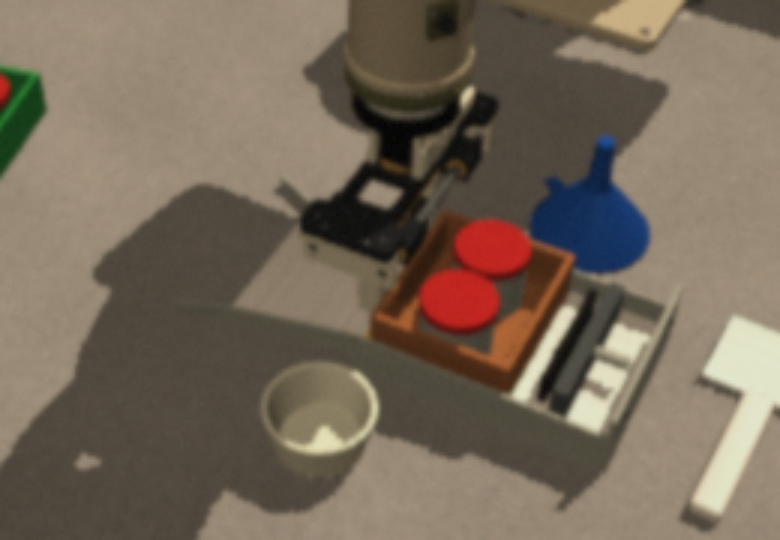

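The crate lies flat in the bay (tin tops level at 78 mm), about 15 mm short of the stop. I'll advance and then feel for the stop.

Emit:
{"op": "servo_tool", "data": {"increments": [{"slide": [2,0,0],"dr": [0,0,0],"jaw": 0.25},{"slide": [4,0,0],"dr": [0,0,0],"jaw": 0.25},{"slide": [6,0,0],"dr": [0,0,0],"jaw": 0.25},{"slide": [7.5,0,0],"dr": [0,0,0],"jaw": 0.25},{"slide": [9,0,0],"dr": [0,0,0],"jaw": 0.25},{"slide": [9,0,0],"dr": [0,0,0],"jaw": 0.25}]}}

```text
t: 14.75
tool_pos: [0.5368, 0.0727, 0.2226]
orientation: [2.16, 2.281, 0.001]
force: [0.0, -2.9, 1.4]
opening: 0.0701
gripper_force: 1.6
```

Emit:
{"op": "servo_tool", "data": {"increments": [{"slide": [0.8,0,0],"dr": [0,0,0],"jaw": 0.25},{"slide": [1.5,0,0],"dr": [0,0,0],"jaw": 0.25},{"slide": [1.5,0,0],"dr": [0,0,0],"jaw": 0.25}]}}

```text
t: 15.05
tool_pos: [0.5368, 0.074, 0.2226]
orientation: [2.16, 2.28, 0.0]
force: [-0.4, -5.3, 2.4]
opening: 0.0694
gripper_force: 2.2
```

Emit:
{"op": "servo_tool", "data": {"increments": [{"slide": [0.6,0,0],"dr": [0,0,0],"jaw": 0.25},{"slide": [0.6,0,0],"dr": [0,0,0],"jaw": 0.25}]}}

```text
t: 15.25
tool_pos: [0.5367, 0.0746, 0.2226]
orientation: [2.161, 2.28, 0.0]
force: [1.6, -4.9, 2.6]
opening: 0.0697
gripper_force: 2.4
```

Emit:
{"op": "servo_tool", "data": {"increments": [{"slide": [0.6,0,0],"dr": [0,0,0],"jaw": 0.25},{"slide": [1.2,0,0],"dr": [0,0,0],"jaw": 0.25},{"slide": [1.2,0,0],"dr": [0,0,0],"jaw": 0.25}]}}

```text
t: 15.55
tool_pos: [0.5366, 0.0758, 0.2226]
orientation: [2.161, 2.28, 0.0]
force: [0.9, -4.4, 3.1]
opening: 0.0695
gripper_force: 2.4
```

Emit:
{"op": "servo_tool", "data": {"increments": [{"slide": [0.8,0,0],"dr": [0,0,0],"jaw": 0.25},{"slide": [1.5,0,0],"dr": [0,0,0],"jaw": 0.25},{"slide": [1.5,0,0],"dr": [0,0,0],"jaw": 0.25}]}}

```text
t: 15.85
tool_pos: [0.5365, 0.0773, 0.2225]
orientation: [2.161, 2.28, 0.0]
force: [0.4, -5.0, 3.2]
opening: 0.0699
gripper_force: 2.3
```

Run:
```python
from h import *
report()
im,w=cloud('scene');l=W2L(w)
hsv=cv2.cvtColor(im,cv2.COLOR_RGB2HSV).astype(int)
red=((hsv[...,0]<6)|(hsv[...,0]>174))&(hsv[...,1]>180)&(abs(l[...,1])<80)&(l[...,0]>-20)&(l[...,0]<130)&(w[...,2]>.05)
q=w[red];A_=np.c_[l[red],np.ones(len(q))];c=np.linalg.lstsq(A_,q[:,2]*1000,rcond=None)[0];print('plane slopes',c.round(3),'mean',l[red].mean(0),q[:,2].mean())
```

```text
t 15.85 tip [536.5  77.3  36.5] led [ 6.3 -1.2] f [ 0.43 -5.03  3.25]
plane slopes [-3.0000e-03  6.0000e-03  7.8141e+01] mean [70.90473033 -5.02353377] 0.07792282975013173
```

Emit:
{"op": "servo_tool", "data": {"increments": [{"slide": [0.8,0,0],"dr": [0,0,0],"jaw": 0.25},{"slide": [1.5,0,0],"dr": [0,0,0],"jaw": 0.25},{"slide": [1.5,0,0],"dr": [0,0,0],"jaw": 0.25}]}}

```text
t: 16.2
tool_pos: [0.5364, 0.0788, 0.2225]
orientation: [2.161, 2.281, 0.0]
force: [0.6, -5.1, 2.1]
opening: 0.0699
gripper_force: 2.3
```

Emit:
{"op": "servo_tool", "data": {"increments": [{"slide": [0.7,0,0],"dr": [0,0,0],"jaw": 0.25},{"slide": [1.4,0,0],"dr": [0,0,0],"jaw": 0.25},{"slide": [1.4,0,0],"dr": [0,0,0],"jaw": 0.25}]}}

```text
t: 16.5
tool_pos: [0.5363, 0.0802, 0.2224]
orientation: [-2.161, -2.281, 0.0]
force: [0.4, -4.5, 2.3]
opening: 0.0696
gripper_force: 2.3
```

Emit:
{"op": "servo_tool", "data": {"increments": [{"slide": [0.7,0,0],"dr": [0,0,0],"jaw": 0.25},{"slide": [1.4,0,0],"dr": [0,0,0],"jaw": 0.25},{"slide": [1.4,0,0],"dr": [0,0,0],"jaw": 0.25}]}}

```text
t: 16.8
tool_pos: [0.5362, 0.0816, 0.2224]
orientation: [-2.161, -2.281, -0.0]
force: [0.9, -3.6, 3.2]
opening: 0.0697
gripper_force: 2.3
```

Emit:
{"op": "servo_tool", "data": {"increments": [{"slide": [0.7,0,0],"dr": [0,0,0],"jaw": 0.25},{"slide": [1.4,0,0],"dr": [0,0,0],"jaw": 0.25},{"slide": [1.4,0,0],"dr": [0,0,0],"jaw": 0.25}]}}

```text
t: 17.1
tool_pos: [0.5361, 0.083, 0.2224]
orientation: [-2.161, -2.281, 0.0]
force: [0.4, -4.8, 2.5]
opening: 0.0697
gripper_force: 2.4
```

Emit:
{"op": "servo_tool", "data": {"increments": [{"slide": [0.6,0,0],"dr": [0,0,0],"jaw": 0.25},{"slide": [1.2,0,0],"dr": [0,0,0],"jaw": 0.25},{"slide": [1.2,0,0],"dr": [0,0,0],"jaw": 0.25}]}}

```text
t: 17.4
tool_pos: [0.5361, 0.0838, 0.2225]
orientation: [2.16, 2.28, -0.001]
force: [-0.2, -7.0, 4.0]
opening: 0.07
gripper_force: 3.7
```

Emit:
{"op": "servo_tool", "data": {"increments": [{"slide": [0.6,0,0],"dr": [0,0,0],"jaw": 0.25},{"slide": [1.2,0,0],"dr": [0,0,0],"jaw": 0.25},{"slide": [1.2,0,0],"dr": [0,0,0],"jaw": 0.25}]}}

```text
t: 17.7
tool_pos: [0.5361, 0.0845, 0.2224]
orientation: [2.16, 2.279, -0.002]
force: [0.4, -10.7, 3.4]
opening: 0.0698
gripper_force: 5.3
```

Emit:
{"op": "servo_tool", "data": {"increments": [{"slide": [0.6,0,0],"dr": [0,0,0],"jaw": 0.25},{"slide": [1.2,0,0],"dr": [0,0,0],"jaw": 0.25},{"slide": [1.2,0,0],"dr": [0,0,0],"jaw": 0.25},{"slide": [1.2,0,0],"dr": [0,0,0],"jaw": 0.25}]}}

```text
t: 18.1
tool_pos: [0.536, 0.0852, 0.2225]
orientation: [2.16, 2.279, -0.003]
force: [-0.3, -14.3, 4.2]
opening: 0.0697
gripper_force: 6.8
```

Total is now 14 N and sliding drag was about 4.7 N, so roughly 9.5 N reaches the stop. I'll hold for 1 s, then back off gently.

Emit:
{"op": "servo_tool", "data": {"increments": [{"slide": [0,0,0],"dr": [0,0,0],"jaw": 0.25},{"slide": [0,0,0],"dr": [0,0,0],"jaw": 0.25},{"slide": [0,0,0],"dr": [0,0,0],"jaw": 0.25},{"slide": [0,0,0],"dr": [0,0,0],"jaw": 0.25},{"slide": [0,0,0],"dr": [0,0,0],"jaw": 0.25},{"slide": [0,0,0],"dr": [0,0,0],"jaw": 0.25},{"slide": [0,0,0],"dr": [0,0,0],"jaw": 0.25},{"slide": [0,0,0],"dr": [0,0,0],"jaw": 0.25}]}}

```text
t: 18.9
tool_pos: [0.536, 0.0852, 0.2225]
orientation: [2.16, 2.279, -0.003]
force: [-0.0, -13.5, 4.7]
opening: 0.0696
gripper_force: 6.8
```

Emit:
{"op": "servo_tool", "data": {"increments": [{"slide": [-1,0,0],"dr": [0,0,0],"jaw": 0.25},{"slide": [-2,0,0],"dr": [0,0,0],"jaw": 0.25},{"slide": [-3,0,0],"dr": [0,0,0],"jaw": 0.25},{"slide": [-4,0,0],"dr": [0,0,0],"jaw": 0.25},{"slide": [-6,0,0],"dr": [0,0,0],"jaw": 0.25},{"slide": [-10,0,0],"dr": [0,0,0],"jaw": 0.25},{"slide": [-30,0,-5],"dr": [0,0,0],"jaw": 0.25},{"slide": [-50,0,-40],"dr": [0,0,0],"jaw": 0.25},{"slide": [-90,0,-60],"dr": [0,0,0],"jaw": 0.25},{"slide": [-130,0,-80],"dr": [0,0,0],"jaw": 0.25},{"slide": [-170,0,-80],"dr": [0,0,0],"jaw": 0.25},{"slide": [-170,0,-80],"dr": [0,0,0],"jaw": 0.25}]}}

```text
t: 20.1
tool_pos: [0.5454, -0.0873, 0.3036]
orientation: [2.163, 2.274, 0.0]
force: [-0.9, 1.1, -0.3]
opening: 0.0693
gripper_force: 0.0
```

Run:
```python
from h import *
report();look2('a11')
im,w=cloud('scene');cv2.imwrite('pics/s11.png',cv2.resize(im[130:310,190:450,::-1],None,fx=3,fy=3));l=W2L(w)
hsv=cv2.cvtColor(im,cv2.COLOR_RGB2HSV).astype(int)
red=((hsv[...,0]<6)|(hsv[...,0]>174))&(hsv[...,1]>180)&(abs(l[...,1])<80)&(l[...,0]>-20)&(l[...,0]<150)&(w[...,2]>.05)
q=w[red];A_=np.c_[l[red],np.ones(len(q))];c=np.linalg.lstsq(A_,q[:,2]*1000,rcond=None)[0];print('plane slopes',c.round(3),'mean',l[red].mean(0),q[:,2].mean())
```

```text
t 20.1 tip [545.4 -87.3 117.6] led [-158.6   -1.4] f [-0.92  1.06 -0.25]
tin 557 [ 76.3 -32. ] [ 76.4 -32.5] 29.0 z 0.0777
tin 569 [76.4 28.8] [76.8 28.6] 29.1 z 0.0779
plane slopes [-1.20e-02  2.00e-03  7.87e+01] mean [77.25083309 -5.38862585] 0.07779399541808005
```

View pics/s11.png

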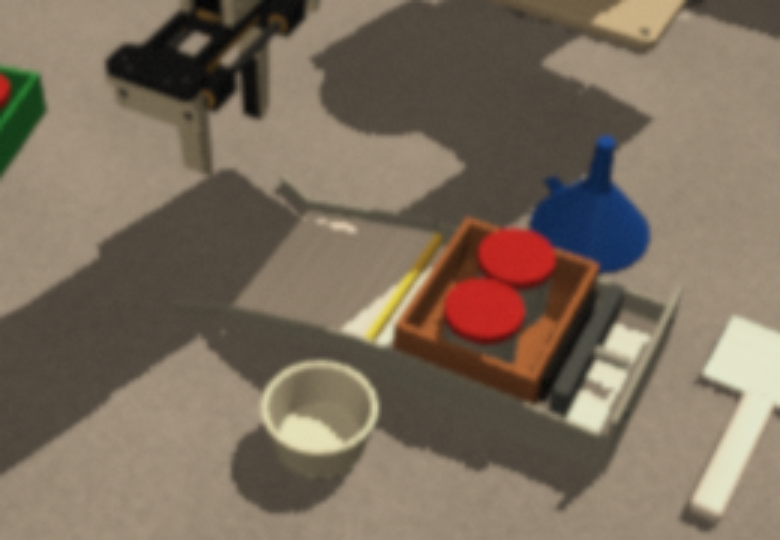

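The crate lies flat against the stop (crop (495,310)), behind the lip, with the gripper well clear and the other things in place. I'm handing in.

```bash
python3 -c "
from plant import *
print(close_job())"
```

```text
the job is handed in; nothing more can be done
None
```

The crate was slid up the ramp and over the lip, pressed against the stop for about a second at roughly 10 N (estimated from the wrist force), and released; it lies flat in the bay and the job is handed in, with no verdict shown.

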